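# Lock the contact head into the bayonet mount

## Task

The contact head is stored with a loose spacer plate lying on its grip: first lift that plate off and lay it squarely on top of the pile of spacer plates. Then hang the head in the bayonet mount, its two pins down through the entry slots, and twist it clockwise (seen from above) until the pins drop into the hidden locking notches; let go with it locked and upright. Leave the tape roll, the solder reel and the power adapter where they are.

Things in the scene. Friction and masses are not known exactly. Their poses are not given: they have to be found in the camera images.
- head: Contact head, loose, about 0.35 kg, 86 mm tall, upright: solid aluminium plug 62 mm in diameter, 46 mm long, foot bevelled; on it a grey flange (84 mm across, 46 to 54 mm up) with the grip bar. Two round steel pins, 12 mm thick, stick out of the plug on opposite sides, axis 12 mm up, tips 45 mm from the centre. Origin: centre of the underside; x along pins and bar, z up. Same after a half turn.
- head_grip (a point): Middle of the head's grey grip bar: 64 mm long (along the head's x), 28 mm wide, from 54 to 86 mm above the head's underside; grip it across the 28 mm. This point is 70 mm above the head's underside.
- mount: Fixed round aluminium bayonet mount: flange 124 mm across, 8 mm thick, drum 106 mm across, top 50 mm up. Pins that pass its entry slots land on a level ledge 30 mm up (head's underside then 24 mm up). Turned clockwise seen from above they run along it under the lip, then drop 16 mm into notches: locked, underside 8 mm up. Origin: centre of the underside; x through both slots, z up.
- mount_lip (a point): Centre of the mount's opening, level with its top, 50 mm above the table. The top lip is 5 mm thick, with a round opening 67 mm across and two entry slots about 16 mm wide on opposite sides, out to the drum wall.
- mount_ledge (a point): Point on the mount's axis, level with the ledge (30 mm up). The notches are hidden from above under the lip, 35 to 72 degrees clockwise of the slots, differently every time; find them by touch: the pins drop in when turned under light downward pressure. About 2 mm of play to either side of a pin; locked, the head turns no farther. Nothing is sprung.
- spacer: White rigid spacer plate, loose, 150 x 56 x 8 mm, 0.12 kg, lying flat on the head's grip bar (its underside 86 mm above the table), roughly along it. Origin: centre of the underside; x along its length, z up. The same after a half turn.
- pile: Pile of three white spacer plates of the same size, fixed, lying flat on the table, top 24 mm up. Origin: centre of the underside of the pile; x along its length, z up.
- tape: Bystander: black tape roll lying flat, 55 mm across, 19 mm high. Origin: centre of the underside.
- reel: Bystander: white solder reel standing on a flange, 48 mm across, 36 mm high. Origin: centre of the underside.
- adapter: Bystander: black power adapter, 46 x 126 x 30 mm, lying flat. Origin: centre of the underside; y along its length.
Not all that is in view belongs to the job. There is more than one size of the head; the job needs the largest.

How it is judged:
On the way, in this order (a step that is already met when the one before it is completed fails the run):
1. the spacer plate lies flat and square on the pile, let go of (z of spacer in the frame of pile between 0.02 and 0.028 m and horizontal distance between spacer and pile below 0.02 m and angle between the x axis of spacer and the x axis of pile, either way round below 0.2 rad and angle between spacer's own z axis and vertical below 0.08 rad and contact force between the fingers and spacer below 0.1 N), for 0.2 s.
2. the head hangs in the mount, pins under the lip's level (z of head in the frame of mount below 0.029 m and horizontal distance between head and mount below 0.006 m), for 0.1 s.
3. the pins have dropped into the notches (z of head in the frame of mount below 0.012 m and horizontal distance between head and mount below 0.006 m), for 0.1 s.
At the end, for the whole second after the job is handed in: Head locked: underside 5 to 12 mm above the mount's (nominally 8), within 6 mm of its axis, upright within 0.08 rad, at rest. Spacer flat on the pile (20 to 28 mm above the pile's underside, tilt under 0.08 rad), centre within 20 mm, length within 0.2 rad of the pile's, at rest (all of step 3 and z of head in the frame of mount above 0.005 m and angle between each of head, spacer's own z axis and vertical below 0.08 rad and linear speed of each of head, spacer below 0.02 m/s and z of spacer in the frame of pile between 0.02 and 0.028 m and horizontal distance between spacer and pile below 0.02 m and angle between the x axis of spacer and the x axis of pile, either way round below 0.2 rad); the robot touches nothing.
It fails at once if the tape roll, the solder reel or the adapter is pushed more than 30 mm (distance of any of tape, reel, adapter from where it was at the start of the episode above 0.03 m).
It also fails if it takes over 61 s, if anything falls off the work surface, if the arm or the gripper's body presses on something with over 40 N, if the wrist force passes 120 N, or if a joint passes its speed limit or range.

## Robot

A 6-joint arm with a two-finger parallel gripper is mounted at the origin on a cart in front of the work surface, level with it; the furniture and walls round the work are solid. World frame = base frame: x ahead of the robot, y to its left, z up, the work surface at z = 0. Lengths are in m, angles in rad, forces in N, time in s.
With the tool pointing down it reaches from about 0.35 to 0.775 m from the base axis. Payload 7.3 kg.
Tool frame: the origin (TCP) lies at the centre of the arm's flange, where the gripper is bolted on; the fingertips stand 178 mm ahead of it and the grasp point (between the pads) lies 159 mm ahead of it; z points along the fingers, y is the line along which they close (so a half turn about z gives the same grasp; the last joint's range is limited). The gripper opens to 92 mm and grips with 3 to 60 N. Pads are 19 mm wide; open, the fingers measure 130 mm over their backs; the gripper's body (75 mm by 190 mm) begins 47 mm behind the grasp point.
Start: joints at [-1.272, 0.342, 1.524, -0, 1.275, -0.146], TCP at [0.226, -0.474, 0.405] pointing down, gripper open.
Joint ranges: [-2.53, 2.53], [-0.77, 2.02], [0.04, 2.7], [-1, 4.14], [0.28, 2.66], [-3.11, 3.11]. Speed limits (rad/s): [2.57, 2.57, 3.14, 3.14, 3.14, 3.14].

## Interface

Orientations are given as [roll, pitch, yaw] about the fixed x, y, z axes, in that order (R = Rz(yaw) Ry(pitch) Rx(roll)).
In Python, from cell import telemetry, vision, ticket gives the robot as it stands.
- The arm moves only by the shell command python3 -m crank 'ROWS' [FORCE]. ROWS is JSON, a list of rows, each a list of 5 numbers: the gripper command: -1 is shut, 1 is fully open, values between are in proportion, then the shift along the tool's x, y, z in mm, then the turn about the tool's z in rad. In form: [[fingers, dx, dy, dz, roll], ...]. A call has 1 to 12 rows; each row is the pose to reach, as a shift and turn from the pose commanded when the call began, along the tool's axes at that moment; what a row does not reach only later rows make up. A row lasts 1/12 s, in which the tool goes at most 41.7 mm and 7.16 degrees, less where a joint would pass 70% of its speed; a pose out of reach is approached as far as the arm can. A call with a gripper value outside its range is refused whole. The fingers move at their own pace and stop on an object; FORCE is the grip in N (left out, the last holds). Time passes only in rows, so rows that repeat a pose let the fingers close. It gives the time, the measured TCP pose, the force, the opening and the grip force at its end, in the units of the state.
- telemetry.observe(): the state, without advancing time (a new reading comes with each control period).
- vision.read_camera(name): name is "scene" or "side" or "wrist"; returns (picture, depth): 400x640x3 uint8, red, green, blue; 400x640 float32, m along the optical axis (not along the pixel's ray), 0 where there is no reading.
- vision.get_calibration(name): a dict with "camera_matrix" (3x3 intrinsics, pixels), "rvec" (rotation vector, rad) and "tvec" (3), from world to camera coordinates, as OpenCV has them. Camera axes: x right, y down, z forward; pixel columns grow to the right and rows downward; lengths in m; the calibration is good to about 2 mm. A picture is of the moment at which its call begins: read the wrist's pose just before it. get_calibration takes no time and is no camera call; for the wrist camera it gives the pose at the moment of the call.
- ticket.hand_in(): hands the job in; it is judged then, once.
The state is a dict: "time": time; "qpos": joint angles; "qvel": joint speeds; "joint_efforts": joint torques, N m; "tool_pos": TCP position; "tool_rot": TCP orientation; "contact_force": force on the tool from outside, world axes, zero at the start; "torque": the same for the moment, N m; "opening": finger opening in m; "grip_force": force on a finger pad.
Only numpy, scipy, OpenCV 4.12 (cv2) and the standard library are available. Lean on these libraries where they do the work, as an engineer would, in place of code of your own. Each camera call takes 0.05 s, during which the arm holds its last target. There are 200 camera calls.

## Working session

There is one attempt and no reset: what is moved stays moved. The work goes in short steps, Python scripts to look and compute and a shell command to move; the robot and the scene stay as the last step left them, time stands still between calls to the robot, and variables do not carry over. Pictures are saved under pics/ and viewed, at most 10 in all, crops included, and the job is handed in when it is done.

```bash
ls; mkdir -p pics; python3 - <<'E'
from cell import telemetry, vision
import cv2,numpy as np
print(telemetry.observe())
for n in ("scene","side"):
    p,d=vision.read_camera(n); np.savez(f"{n}0.npz",p=p,d=d)
    cv2.imwrite(f"pics/{n}0.png",p[:,:,::-1]); c=vision.get_calibration(n); print(n,c)
E
```

```text
pics
{'time': 0.0, 'qpos': array([-1.27201032e+00,  3.42749176e-01,  1.52497853e+00,  1.75067373e-05,
        1.27537749e+00, -1.46021414e-01]), 'qvel': array([-1.47808428e-03,  7.00673479e-04,  1.41662402e-04,  3.93722323e-04,
        8.36514122e-05,  4.71546622e-04]), 'joint_efforts': array([-7.15561164e-04, -4.31248212e+01, -2.44218725e+01,  7.15258392e-02,
        5.58367185e-02, -1.27423018e-04]), 'tool_pos': array([ 0.22587667, -0.47379622,  0.40404445]), 'tool_rot': array([-3.14009864e+00, -2.36642250e-04,  4.44802131e-01]), 'contact_force': array([ 0.23780997,  0.22325338, -0.35035387]), 'torque': array([ 0.00666862,  0.00323713, -0.0355699 ]), 'grip_force': 0.0, 'opening': 0.09228447395608384}
scene {'camera_matrix': array([[474.23965613,   0.        , 314.0744383 ],
       [  0.        , 474.23965613, 193.4501317 ],
       [  0.        ,   0.        ,   1.        ]]), 'rvec': array([ 0.58293645, -2.40918181,  1.47650936]), 'tvec': array([0.48444411, 0.14970075, 1.11151749])}
side {'camera_matrix': array([[486.54238481,   0.        , 314.91784107],
       [  0.        , 486.54238481, 194.4312144 ],
       [  0.        ,   0.        ,   1.        ]]), 'rvec': array([ 0.46008094, -2.52649573,  1.47704762]), 'tvec': array([0.50306674, 0.14650054, 1.13938612])}
```

View pics/scene0.png

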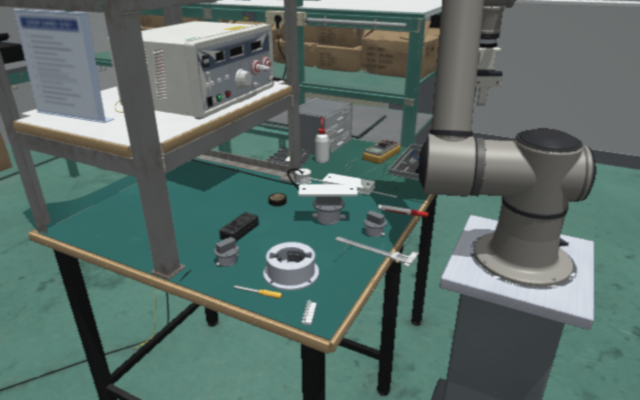

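View pics/side0.png

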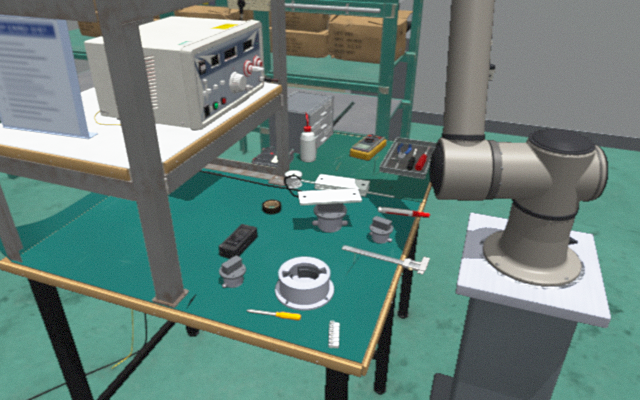

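Scene view: the plate (327,190) lies on a head (328,212), with the pile behind it (345,183), the mount at (292,265), the adapter at (240,225), the tape at (277,198) and the reel at (298,175). There are three head candidates: scene (328,212), (375,222) and (226,250). The one carrying the plate looks biggest. I'll measure them and enlarge a crop to confirm.

```bash
cat > h.py <<'E'
import cv2,numpy as np
from cell import telemetry, vision
def cal(n):
    c=vision.get_calibration(n); return c["camera_matrix"],cv2.Rodrigues(np.array(c["rvec"]))[0],np.array(c["tvec"])
def plane(uv,z,C):
    K,R,t=C; uv=np.atleast_2d(uv).astype(float)
    r=np.c_[uv,np.ones(len(uv))]@np.linalg.inv(K).T@R; o=-R.T@t
    return o+r*((z-o[2])/r[:,2])[:,None]
def cloud(d,C):
    K,R,t=C; v,u=np.mgrid[:d.shape[0],:d.shape[1]]
    P=np.stack([(u-K[0,2])/K[0,0]*d,(v-K[1,2])/K[1,1]*d,d],-1)
    W=(P-t)@R; W[d<=0]=np.nan; return W
def rect(xy):
    (c,s,a)=cv2.minAreaRect((np.asarray(xy)*1000).astype(np.float32))
    if s[0]<s[1]: s=s[::-1];a+=90
    return np.round(c,1),np.round(s,1),round((a+90)%180-90,1)
E
python3 - <<'E'
from h import *
for n in ("scene","side"):
    f=np.load(n+"0.npz");p,d=f["p"],f["d"];C=cal(n);W=cloud(d,C)
    on=(W[...,0]>.1)&(W[...,0]<.85)&(abs(W[...,1])<.7)&(W[...,2]>.012)&(W[...,2]<.15)
    k,l,s,c=cv2.connectedComponentsWithStats(on.astype(np.uint8))
    for i in range(1,k):
        if s[i,4]<60: continue
        w=W[l==i]; print(n,c[i].round(),s[i,4],rect(w[:,:2]),"zmax",np.nanpercentile(w[:,2],97).round(3),p[l==i].mean(0).round())
    hi=on&(abs(W[...,2]-.094)<.006)&(p.min(2)>150)
    print("spacer",hi.sum(),rect(W[hi][:,:2]))
    hi=on&(abs(W[...,2]-.024)<.004)&(p.min(2)>170)
    k,l,s,c=cv2.connectedComponentsWithStats(hi.astype(np.uint8))
    for i in range(1,k):
        if s[i,4]>30: print("pile?",c[i].round(),s[i,4],rect(W[l==i][:,:2]))
f=np.load("side0.npz")["p"][150:310,200:420,::-1]
cv2.imwrite("pics/crop0.png",cv2.resize(f,None,fx=3.6,fy=3.6,interpolation=cv2.INTER_CUBIC))
E
```

```text
scene [320. 155.] 5613 (array([ 668. , -209.9]), array([720.5, 362.5]), -57.3) zmax 0.148 [118. 121. 122.]
scene [382. 150.] 516 (array([ 507. , -440.3]), array([149.1,  76. ]), 78.4) zmax 0.042 [103.  96.  75.]
scene [404. 163.] 193 (array([ 413. , -420.8]), array([270.4,  93.5]), -76.6) zmax 0.023 [75. 81. 80.]
scene [278. 198.] 129 (array([653.8,  20. ]), array([58.4, 48.7]), -59.3) zmax 0.02 [62. 59. 50.]
scene [403. 209.] 121 (array([313.6, -78.1]), array([131.9,  19.3]), 3.6) zmax 0.017 [140. 109. 107.]
scene [375. 222.] 384 (array([340.4,  62.1]), array([52.9, 43.7]), 19.9) zmax 0.058 [87. 92. 95.]
scene [163. 244.] 1465 (array([689.1, 429.2]), array([55.9, 34. ]), 44.4) zmax 0.146 [75. 78. 76.]
scene [234. 236.] 1065 (array([637.2, 255.4]), array([218.3,  77.6]), -71.8) zmax 0.058 [66. 69. 71.]
scene [291. 263.] 1651 (array([448.3, 299.3]), array([107.8, 106.9]), -16.5) zmax 0.051 [136. 140. 147.]
spacer 614 (array([ 561.5, -124.7]), array([441.7, 150.1]), -64.7)
pile? [343. 180.] 301 (array([ 521.3, -159.1]), array([125.8,  63. ]), 3.8)
side [308. 157.] 6229 (array([ 671.2, 
[... 522 characters left out ...]
array([133.9,  17. ]), 5.2) zmax 0.017 [179. 130. 127.]
side [380. 228.] 410 (array([346.1,  61.9]), array([54.6, 42.6]), 1.7) zmax 0.059 [104. 109. 114.]
side [235. 253.] 1257 (array([642.4, 250.9]), array([226. ,  78.6]), -71.3) zmax 0.058 [79. 83. 85.]
side [165. 271.] 1661 (array([690.9, 429.7]), array([56. , 34.5]), 43.7) zmax 0.146 [89. 90. 88.]
side [304. 280.] 1876 (array([450.4, 298.5]), array([108.4, 106.6]), -44.0) zmax 0.052 [157. 160. 168.]
side [331. 332.] 69 (array([353.9, 401.6]), array([57.1,  7.1]), -73.5) zmax 0.016 [203. 206. 205.]
spacer 817 (array([ 598. , -176.2]), array([564. , 149.9]), -62.8)
pile? [341. 182.] 470 (array([ 515.7, -159.8]), array([149.4,  61.2]), 2.3)
```

View pics/crop0.png

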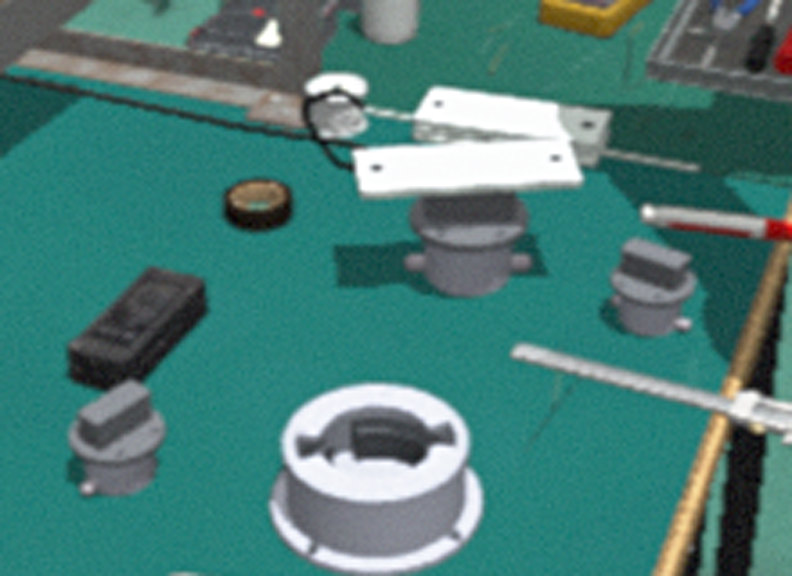

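The crop shows that the head under the plate (crop 467,240) is clearly larger than the bare ones at (650,285) and (117,435). It fits "spacer lying on its grip", so it is the one to use. Next I'll take exact poses for the plate, pile, reel and mount slots.

```bash
python3 - <<'E'
from h import *
for n in ("scene","side"):
    f=np.load(n+"0.npz");p,d=f["p"],f["d"];C=cal(n);W=cloud(d,C)
    roi=(W[...,0]>.35)&(W[...,0]<.72)&(W[...,1]>-.3)&(W[...,1]<.1)
    for nm,z in (("spacer",.094),("pile",.024),("reel",.036)):
        hi=roi&(abs(W[...,2]-z)<.005)&(p.min(2)>(90 if nm!="reel" else 140))
        k,l,s,c=cv2.connectedComponentsWithStats(hi.astype(np.uint8))
        for i in range(1,k):
            if s[i,4]>25: print(n,nm,c[i].round(),s[i,4],rect(W[l==i][:,:2]),np.median(W[l==i][:,2]).round(4))
    # head body under the plate
    hb=roi&(W[...,2]>.01)&(W[...,2]<.08)&(W[...,1]>-.12)&(p.max(2)<150)&(W[...,0]<.6)
    print(n,"head",hb.sum(),rect(W[hb][:,:2]))
    # mount top ring
    t=(np.hypot(W[...,0]-.449,W[...,1]-.299)<.065)&(abs(W[...,2]-.05)<.004)
    q=W[t][:,:2]; hull=cv2.convexHull((q*1000).astype(np.float32)); (cx,cy),r=cv2.minEnclosingCircle(hull)
    print(n,"mount",cx,cy,r)
    a=np.degrees(np.arctan2(q[:,1]-cy/1000,q[:,0]-cx/1000)); rr=np.hypot(q[:,0]-cx/1000,q[:,1]-cy/1000)
    m=(rr>.037)&(rr<.044); print(np.histogram(a[m],36,(-180,180))[0])
E
```

```text
scene spacer [328. 190.] 599 (array([479.6,  48.2]), array([150.1,  59.9]), 25.1) 0.0936
scene pile [321. 156.] 29 (array([ 671.6, -290.5]), array([40. , 14.8]), 6.6) 0.0234
scene pile [303. 177.] 42 (array([ 655.9, -122.3]), array([50.2, 20.7]), 3.5) 0.0248
scene pile [349. 181.] 431 (array([ 510.3, -159.6]), array([147.6,  63.4]), 4.3) 0.0237
scene reel [306. 171.] 45 (array([ 645.7, -139.6]), array([46. , 28.2]), -45.9) 0.0359
scene head 842 (array([434.5,   7.1]), array([177.9, 158.7]), 4.7)
scene mount 448.07769775390625 298.3863220214844 55.572601318359375
[4 2 0 0 6 4 5 7 5 5 9 5 4 6 5 6 4 9 4 5 0 0 5 7 6 7 6 5 7 6 7 7 6 8 5 7]
side spacer [329. 196.] 767 (array([483.7,  47. ]), array([150. ,  61.8]), 26.8) 0.0939
side pile [306. 155.] 33 (array([ 676.5, -289.5]), array([38.8, 15.9]), 5.0) 0.0248
side pile [341. 182.] 528 (array([ 515.1, -158.9]), array([150.5,  62.5]), 4.3) 0.0238
side pile [292. 180.] 31 (array([ 651.3, -115.9]), array([32.3, 10.3]), 17.5) 0.0239
side pile [331. 224.] 69 (array([468.3,  62.5]), array([54.1, 21.3]), 35.2) 0.0236
side reel [293. 173.] 63 (array([ 659.5, -140.7]), array([46.1, 38.8]), 9.6) 0.0362
side head 824 (array([436.7,   6.3]), array([177.8, 163.4]), 3.1)
side mount 451.29559326171875 297.5487365722656 55.60854721069336
[ 7  3  0  0  9  6  5  7  8  6  9  5  9  4  7  5  8  9  7  9  0  0  5  7
  8  8  4  7  7  8  9  8  8  6 10 10]
```

```bash
python3 -m crank '[[1,456,-361,0,0],[1,456,-361,0,0],[1,456,-361,0,0],[1,456,-361,0,0],[1,456,-361,0,0],[1,456,-361,0,0],[1,456,-361,0,0],[1,456,-361,0,0],[1,456,-361,0,0],[1,456,-361,0,0],[1,456,-361,0,0],[1,456,-361,0,0]]' 20
```

```text
time: 1.1
tool_pos: [0.4465, -0.0229, 0.4046]
tool_rot: [3.142, 0.0, 0.445]
contact_force: [-0.2, -1.2, -0.1]
opening: 0.0919
grip_force: 0.0
```

```bash
python3 -m crank '[[1,62,-49,0,0],[1,62,-49,0,0],[1,62,-49,0,0],[1,62,-49,0,0]]' ; python3 - <<'E'
from h import *
print(telemetry.observe()["tool_pos"]); C=cal("wrist"); p,d=vision.read_camera("wrist"); W=cloud(d,C)
cv2.imwrite("pics/w1.png",p[:,:,::-1])
hi=(abs(W[...,2]-.094)<.005)&(p.min(2)>120)
print(hi.sum(),rect(W[hi][:,:2]),np.median(W[hi][:,2]), -C[1].T@C[2])
hi=(abs(W[...,2]-.024)<.005)&(p.min(2)>120)
if hi.sum()>100: print(hi.sum(),rect(W[hi][:,:2]),np.median(W[hi][:,2]))
E
```

```text
time: 1.43
tool_pos: [0.4814, 0.0476, 0.404]
tool_rot: [-3.141, 0.001, 0.449]
contact_force: [-0.7, -0.8, -0.5]
opening: 0.0917
grip_force: 0.0
[0.48139852 0.04759154 0.40404146]
8236 (array([484.6,  45.7]), array([149.8,  56.1]), 26.9) 0.09425187043564856 [0.55835083 0.08412957 0.38422579]
4782 (array([547. ,  69.3]), array([512.7, 242.5]), -86.1) 0.024352573137729976
```

View pics/w1.png

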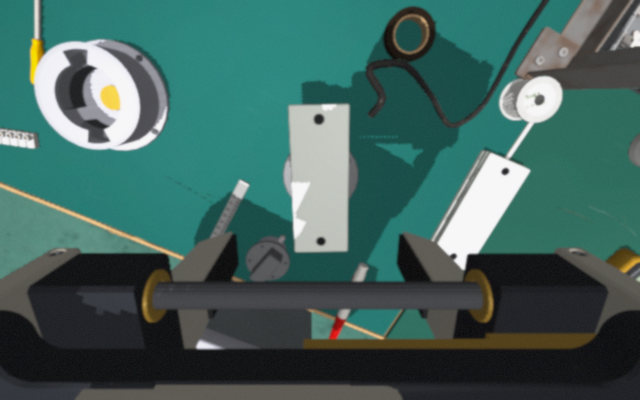

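The wrist view shows the plate centred at (320,178), measuring 149.8 × 56.1 mm at z 94 mm, as described. The mount is at (100,95), and its slots can be seen from here too. I'll descend and grip the plate near its underside level.

```bash
python3 -m crank '[[1,2,3,40,-0.02],[1,2,3,80,-0.02],[1,2,3,110,-0.02],[1,2,3,130,-0.02],[1,2,3,141,-0.02],[1,2,3,141,-0.02],[-1,2,3,141,-0.02],[-1,2,3,141,-0.02],[-1,2,3,141,-0.02],[-1,2,3,141,-0.02],[-1,2,3,141,-0.02],[-1,2,3,141,-0.02]]' 20; python3 - <<'E'
from h import *
C=cal("wrist");o=telemetry.observe(); print(o["tool_pos"])
E
```

```text
time: 2.48
tool_pos: [0.4842, 0.0441, 0.2642]
tool_rot: [3.141, -0.001, 0.465]
contact_force: [-0.4, 1.4, 1.1]
opening: 0.0563
grip_force: 0.4
[0.48424777 0.04405547 0.26423023]
```

```bash
python3 -m crank '[[-1,0,0,1,0],[-1,0,0,1,0],[-1,0,0,1,0],[-1,0,0,-10,0],[-1,0,0,-25,0],[-1,0,0,-45,0],[-1,0,0,-70,0],[-1,0,0,-70,0]]' 20; python3 - <<'E'
from h import *
C=cal("wrist"); p,d=vision.read_camera("wrist"); W=cloud(d,C)
o=telemetry.observe(); print(o["tool_pos"],o["tool_rot"])
hi=(abs(W[...,2]-(o["tool_pos"][2]-.17))<.008)&(p.min(2)>110)&(np.hypot(W[...,0]-.484,W[...,1]-.044)<.1)
w=W[hi];print(hi.sum(),rect(w[:,:2]),np.median(w[:,2]))
for nm,z in(("grip",.086),("flange",.054)):
    hi=(abs(W[...,2]-z)<.004)&(np.hypot(W[...,0]-.484,W[...,1]-.044)<.08); print(nm,hi.sum())
cv2.imwrite("pics/w2.png",p[:,:,::-1])
E
```

```text
time: 3.15
tool_pos: [0.4852, 0.0441, 0.3377]
tool_rot: [3.138, -0.006, 0.465]
contact_force: [1.2, 0.1, -0.2]
opening: 0.056
grip_force: 20.0
[0.48474856 0.04402662 0.3357815 ] [ 3.13887943 -0.00432142  0.46505409]
20104 (array([495.7,  47.8]), array([131.6,  56.3]), 26.7) 0.16791536582858999
grip 0
flange 0
```

View pics/w2.png

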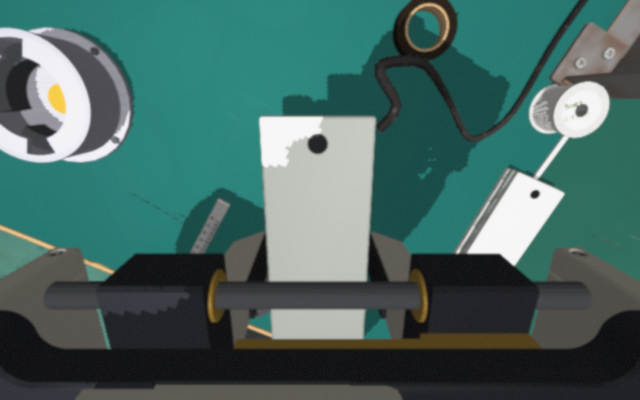

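The plate is held level and square, and it has cleared the head. Now I'll carry it to the pile at (514, -159) mm, 4.3°, turning it 0.39 rad clockwise.

```bash
python3 -m crank '[[-1,-14,39,0,0.08],[-1,-28,78,0,0.16],[-1,-40,116,0,0.24],[-1,-52,150,0,0.32],[-1,-62,180,0,0.39],[-1,-67,193,0,0.39],[-1,-67,193,0,0.39],[-1,-67,193,0,0.39],[-1,-67,193,30,0.39],[-1,-67,193,45,0.39],[-1,-67,193,45,0.39]]' 20; python3 - <<'E'
from h import *
o=telemetry.observe(); print(o["tool_pos"],o["tool_rot"])
for n in ("side","scene"):
    C=cal(n); p,d=vision.read_camera(n); W=cloud(d,C); z=o["tool_pos"][2]-.171
    roi=np.hypot(W[...,0]-.514,W[...,1]+.159)<.1
    for zz in (z,.024):
        hi=roi&(abs(W[...,2]-zz)<.006)&(p.min(2)>90); print(n,zz,hi.sum(),rect(W[hi][:,:2]) if hi.sum() else 0,np.median(W[hi][:,2]))
    if n=="side": cv2.imwrite("pics/s3.png",cv2.resize(p[100:260,220:440,::-1],None,fx=3.5,fy=3.5))
E
```

```text
time: 4.12
tool_pos: [0.5096, -0.1562, 0.2854]
tool_rot: [-3.137, 0.006, 0.078]
contact_force: [-1.1, 0.5, -1.4]
opening: 0.0557
grip_force: 20.0
[ 0.50961763 -0.15622062  0.28537706] [-3.13746289  0.0064758   0.07764299]
side 0.11437705598196299 482 (array([ 508.4, -150.2]), array([150.6,  77.3]), 5.7) 0.11488601562334513
side 0.024 540 (array([ 515.3, -160.2]), array([151.1,  62.9]), 3.6) 0.02357738039412886
scene 0.11437705598196299 395 (array([ 506.5, -149.6]), array([151.9,  70. ]), 4.9) 0.11643574034477033
scene 0.024 465 (array([ 510.5, -159.5]), array([150. ,  66.4]), 4.9) 0.023418498584259675
```

View pics/s3.png

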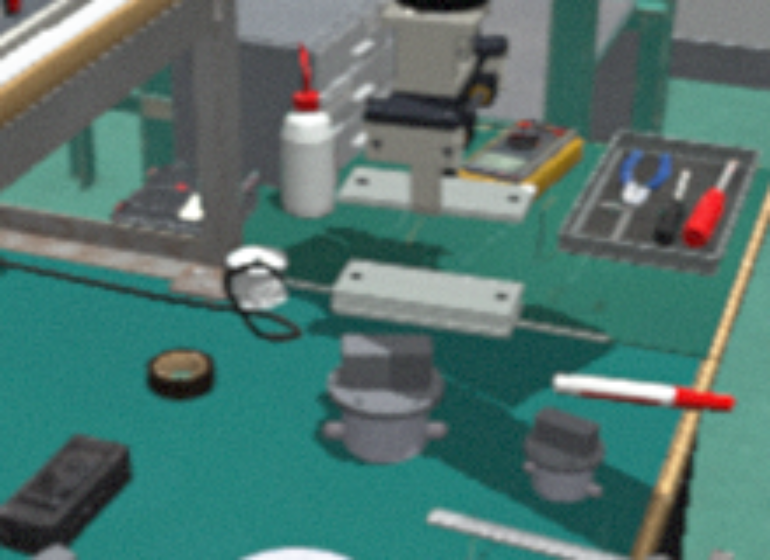

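The side view shows the plate at (430,195) held level above the pile at (428,298), with the bare head at (385,395). Lowering it now.

```bash
python3 -m crank '[[-1,4,3,25,0],[-1,4,3,50,0],[-1,4,3,68,0],[-1,4,3,77,0],[-1,4,3,80,0],[-1,4,3,82,0],[-1,4,3,82,0],[-1,4,3,82,0]]' 20
```

```text
time: 4.88
tool_pos: [0.5155, -0.1614, 0.208]
tool_rot: [3.14, -0.002, 0.075]
contact_force: [-0.4, 0.3, -1.1]
opening: 0.0558
grip_force: 20.0
```

```bash
python3 -m crank '[[-1,0,0,2,0],[-1,0,0,3,0],[-1,0,0,4,0],[-1,0,0,4,0]]' 20;  python3 - <<'E'
from h import *
o=telemetry.observe(); print(o["tool_pos"],o["contact_force"])
for n in ("side","scene"):
    C=cal(n); p,d=vision.read_camera(n); W=cloud(d,C)
    hi=(np.hypot(W[...,0]-.514,W[...,1]+.159)<.1)&(abs(W[...,2]-.034)<.007)&(p.min(2)>130); print(n,hi.sum(),rect(W[hi][:,:2]) if hi.sum() else 0,np.median(W[hi][:,2]))
E
```

```text
time: 5.22
tool_pos: [0.515, -0.1613, 0.2027]
tool_rot: [3.142, 0.0, 0.075]
contact_force: [-0.4, -0.0, -2.4]
opening: 0.0557
grip_force: 20.0
[ 0.51502818 -0.16129229  0.20272054] [-0.37982803 -0.01976827 -2.39038398]
side 425 (array([ 514.9, -155.2]), array([149.6,  70.5]), 4.9) 0.03228388127933805
scene 296 (array([ 512.4, -162.2]), array([150.3,  61.6]), 4.4) 0.03221555115897437
```

```bash
python3 -m crank '[[0.6,0,0,4,0],[0.6,0,0,4,0],[0.6,0,0,4,0],[0.6,0,0,-10,0],[0.6,0,0,-40,0],[0.6,0,0,-80,0],[1,0,-20,-115,-0.05],[1,-6,-55,-140,-0.15],[1,-10,-95,-150,-0.25],[1,-13,-135,-160,-0.35],[1,-15,-175,-170,-0.39],[1,-15,-206,-180,-0.39]]'; python3 -m crank '[[1,0,0,0,0],[1,0,0,0,0]]'; python3 - <<'E'
from h import *
o=telemetry.observe(); print(o["tool_pos"],o["tool_rot"]); C=cal("wrist"); p,d=vision.read_camera("wrist"); W=cloud(d,C)
np.savez("w4.npz",p=p,d=d,K=C[0],R=C[1],t=C[2])
cv2.imwrite("pics/w4.png",p[:,:,::-1])
near=np.hypot(W[...,0]-.484,W[...,1]-.046)<.07
for nm,z in(("grip",.086),("flange",.054)):
    hi=near&(abs(W[...,2]-z)<.004); print(nm,hi.sum(),rect(W[hi][:,:2]),np.median(W[hi][:,2]))
    if nm=="flange": print(cv2.minEnclosingCircle((W[hi][:,:2]*1000).astype(np.float32)))
hi=(np.hypot(W[...,0]-.514,W[...,1]+.159)<.11)&(abs(W[...,2]-.032)<.005)&(p.min(2)>130); print("spacer",hi.sum(),rect(W[hi][:,:2]),np.median(W[hi][:,2]))
E
```

```text
time: 6.32
tool_pos: [0.4836, 0.0454, 0.3835]
tool_rot: [-3.141, -0.0, 0.468]
contact_force: [0.3, 0.4, -0.3]
opening: 0.0916
grip_force: 0.0
time: 6.48
tool_pos: [0.4845, 0.0445, 0.3834]
tool_rot: [3.14, -0.001, 0.468]
contact_force: [0.1, -0.0, 0.0]
opening: 0.0917
grip_force: 0.0
[0.48448454 0.04451416 0.38341265] [ 3.14041767e+00 -1.36773017e-03  4.68267747e-01]
grip 1860 (array([483.1,  43.9]), array([63.6, 28. ]), 20.8) 0.0860838471410397
flange 2894 (array([484.9,  44.5]), array([82.8, 78.9]), -68.5) 0.054257065906661975
((482.9786376953125, 43.4639778137207), 42.056434631347656)
spacer 4553 (array([ 525.9, -160.6]), array([131.1,  58. ]), 4.2) 0.03234061286005394
```

View pics/w4.png

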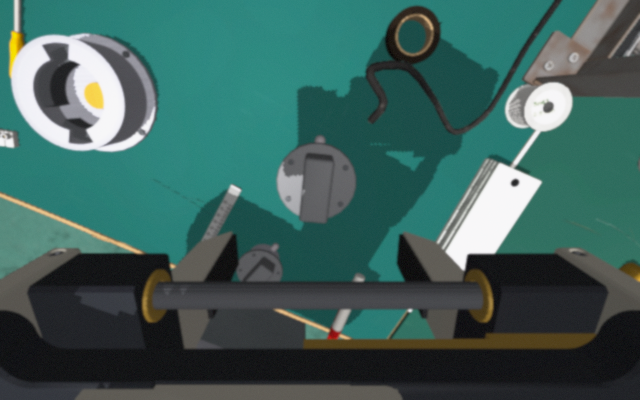

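The wrist view shows the bare head at (316,182), its bar 63.6 × 28 mm at z 86 mm and 20.8°, matching the description. The spacer lies square on the pile at (495,210). Grasping the head; the mount slots get measured from this same picture.

```bash
python3 - <<'E'
from h import *
f=np.load("w4.npz");p,d=f["p"],f["d"];W=cloud(d,(f["K"],f["R"],f["t"]))
t=(np.hypot(W[...,0]-.4497,W[...,1]-.298)<.07)&(abs(W[...,2]-.05)<.0035)
q=W[t][:,:2]*1000; (cx,cy),r=cv2.minEnclosingCircle(q.astype(np.float32)); print(cx,cy,r,np.median(W[t][:,2]))
rr=np.hypot(q[:,0]-cx,q[:,1]-cy); i=q[(rr<36)]; print("inner r pct",np.percentile(rr,[1,5]))
# ledges (slots): sector gap in annulus
a=np.degrees(np.arctan2(q[:,1]-cy,q[:,0]-cx)); m=(rr>37)&(rr<44)
h,e=np.histogram(a[m],120,(-180,180)); print([(x,y) for x,y in zip(e[:-1],h) if y<h.mean()*.4])
E
python3 -m crank '[[1,-1,0,40,0.105],[1,-1,0,80,0.105],[1,-1,0,115,0.105],[1,-1,0,138,0.105],[1,-1,0,148,0.105],[1,-1,0,148,0.105],[-1,-1,0,148,0.105],[-1,-1,0,148,0.105],[-1,-1,0,148,0.105],[-1,-1,0,148,0.105],[-1,-1,0,148,0.105],[-1,-1,0,148,0.105]]' 40;python3 -m crank '[[-1,0,0,0,0],[-1,0,0,0,0],[-1,0,0,0,0],[-1,0,0,0,0],[-1,0,0,0,0]]'
```

```text
451.5535583496094 297.1062927246094 54.0125732421875 0.05003840282211271
inner r pct [33.02111892 34.01640688]
[(np.float64(-165.0), np.int64(0)), (np.float64(-162.0), np.int64(0)), (np.float64(-159.0), np.int64(0)), (np.float64(-156.0), np.int64(0)), (np.float64(-153.0), np.int64(0)), (np.float64(-150.0), np.int64(0)), (np.float64(-147.0), np.int64(0)), (np.float64(-144.0), np.int64(0)), (np.float64(-141.0), np.int64(0)), (np.float64(12.0), np.int64(4)), (np.float64(15.0), np.int64(0)), (np.float64(18.0), np.int64(0)), (np.float64(21.0), np.int64(0)), (np.float64(24.0), np.int64(0)), (np.float64(27.0), np.int64(0)), (np.float64(30.0), np.int64(0)), (np.float64(33.0), np.int64(0)), (np.float64(36.0), np.int64(0)), (np.float64(39.0), np.int64(0))]
time: 7.53
tool_pos: [0.4839, 0.0426, 0.2353]
tool_rot: [3.141, -0.001, 0.36]
contact_force: [-0.0, 0.7, 0.0]
opening: 0.0564
grip_force: 0.0
time: 7.95
tool_pos: [0.4837, 0.0427, 0.2345]
tool_rot: [-3.141, 0.001, 0.36]
contact_force: [-0.1, 1.8, 1.3]
opening: 0.0275
grip_force: 39.9
```

Gripped at 27.5 mm. The mount is at (451.5, 297.1) mm with its slots at 28°. Lifting and carrying the head above it.

```bash
python3 -m crank '[[-1,0,0,-25,0],[-1,0,0,-60,0],[-1,3,-12,-85,0],[-1,12,-50,-85,-0.03],[-1,21,-88,-85,-0.06],[-1,30,-126,-85,-0.1],[-1,39,-164,-85,-0.129],[-1,48,-200,-85,-0.129],[-1,55,-230,-85,-0.129],[-1,60,-249,-85,-0.129],[-1,60,-249,-85,-0.129],[-1,60,-249,-85,-0.129]]'; python3 - <<'E'
from h import *
print(telemetry.observe()["tool_pos"]); C=cal("wrist"); p,d=vision.read_camera("wrist"); W=cloud(d,C)
np.savez("w5.npz",p=p,d=d,K=C[0],R=C[1],t=C[2]); cv2.imwrite("pics/w5.png",p[:,:,::-1])
for n in("side","scene"):
    C=cal(n); p,d=vision.read_camera(n); W=cloud(d,C); np.savez(n+"5.npz",p=p,d=d)
    near=np.hypot(W[...,0]-.4515,W[...,1]-.297)<.08
    for z in np.arange(.045,.19,.01):
        hi=near&(abs(W[...,2]-z)<.005); 
        if hi.sum()>40: print(n,z.round(3),hi.sum(),rect(W[hi][:,:2]))
    if n=="side": cv2.imwrite("pics/s5.png",cv2.resize(p[190:320,220:400,::-1],None,fx=4.4,fy=4.4,interpolation=cv2.INTER_CUBIC))
E
```

```text
time: 8.95
tool_pos: [0.4517, 0.2975, 0.3188]
tool_rot: [3.141, 0.002, 0.491]
contact_force: [0.0, -0.6, -4.2]
opening: 0.0279
grip_force: 40.0
[0.45171058 0.29749589 0.31877354]
side 0.045 506 (array([449. , 304.2]), array([105.7,  95.4]), 16.3)
side 0.055 299 (array([448.6, 306.1]), array([103. ,  95.6]), 24.1)
side 0.095 158 (array([444.8, 309.8]), array([87.6, 35.2]), 24.0)
side 0.105 155 (array([442.8, 308.5]), array([85.4, 36.3]), 28.9)
side 0.115 120 (array([443. , 312.6]), array([60.3, 27.4]), 22.9)
side 0.135 429 (array([446.5, 307.4]), array([81.9, 61.3]), 20.7)
side 0.145 118 (array([438.6, 313.3]), array([70. , 35.4]), 34.8)
side 0.155 104 (array([441.3, 314.5]), array([62.7, 23.4]), 26.6)
side 0.165 45 (array([447.2, 323. ]), array([36.3, 13.8]), 4.2)
scene 0.045 503 (array([445.2, 303.6]), array([103.9, 100.2]), 31.2)
scene 0.055 223 (array([446.1, 304.4]), array([104. ,  95.2]), 24.1)
scene 0.095 146 (array([441.2, 309.4]), array([88. , 33.2]), 27.7)
scene 0.105 146 (array([440.5, 308.5]), array([81.6, 33.1]), 27.1)
scene 0.115 118 (array([442. , 311.2]), array([60.8, 29.9]), 23.2)
scene 0.135 354 (array([443.1, 304.1]), array([80.8, 65.7]), 30.6)
scene 0.145 122 (array([432.2, 310.1]), array([70.6, 38.4]), 41.1)
scene 0.155 117 (array([437.8, 307.2]), array([66.3, 32.7]), 42.3)
scene 0.165 105 (array([438.7, 314.9]), array([62. , 23.6]), 29.7)
```

View pics/s5.png

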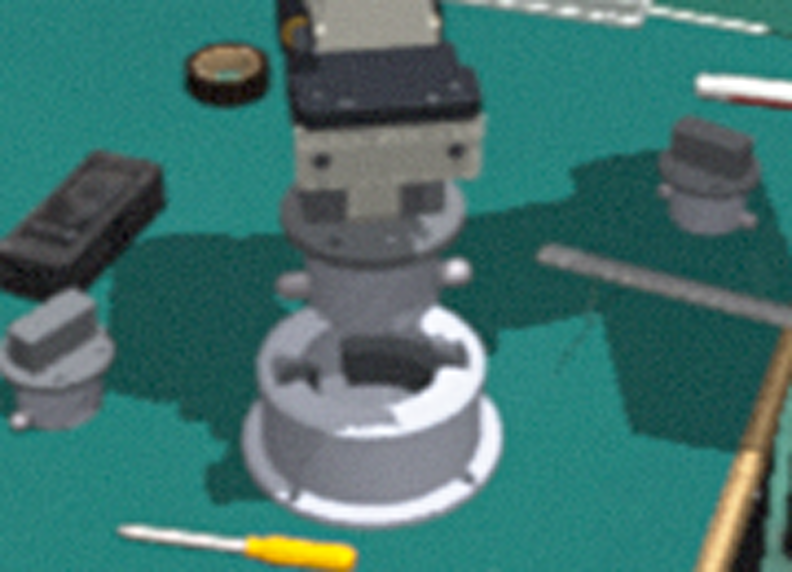

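View pics/w5.png

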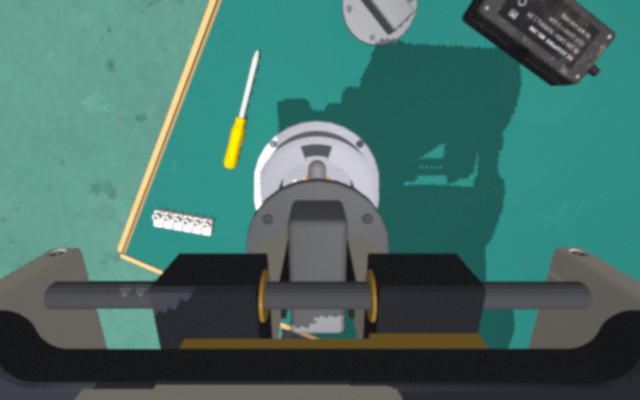

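The side and wrist views show the head upright above the mount, pins roughly along the slots: pin at (317,170) and slot at (317,152) in the wrist view. One close check of centre and slot angle from the wrist picture before lowering.

```bash
python3 - <<'E'
from h import *
from scipy.optimize import least_squares
f=np.load("w5.npz");p,d=f["p"],f["d"];W=cloud(d,(f["K"],f["R"],f["t"]))*1000
near=np.hypot(W[...,0]-451.5,W[...,1]-297)<80
def fit(q,r,c0):
    # outer boundary points: max radius per angle bin
    a=np.arctan2(q[:,1]-c0[1],q[:,0]-c0[0]);rr=np.hypot(*(q-c0).T);b=(a*20).astype(int)
    e=np.array([q[b==k][np.argmax(rr[b==k])] for k in np.unique(b) if rr[b==k].max()>r*.93])
    s=least_squares(lambda c:np.hypot(*(e-c[:2]).T)-r,c0,loss="soft_l1"); return s.x.round(2),len(e)
print("top z",[ (z,int((near&(abs(W[...,2]-z)<2)).sum())) for z in (8,50,84,134,138,142,170)])
m=near&(abs(W[...,2]-50)<4); q=W[m][:,:2]; c,n=fit(q,53,np.array([451.5,297.])); print("drum",c,n)
m8=near&(abs(W[...,2]-8)<3); print("flange8",fit(W[m8][:,:2],62,np.array([451.5,297.])))
rr=np.hypot(*(q-c).T);a=np.degrees(np.arctan2(q[:,1]-c[1],q[:,0]-c[0]));s=(rr>37)&(rr<45)
for r0 in (38,40,42,44):
    k=(abs(rr-r0)<1)&(abs(a-28)<30); x=np.sort(a[k]); g=np.diff(x); i=np.argmax(g); print("slot",r0,x[i],x[i+1],(x[i]+x[i+1])/2)
zf=138; m=near&(abs(W[...,2]-zf)<4); print("head flange",fit(W[m][:,:2],42,np.array([451.5,297.])),np.median(W[m][:,2]))
m=near&(abs(W[...,2]-170)<4); print("bar",rect(W[m][:,:2]/1000))
E
```

```text
top z [(8, 2237), (50, 3327), (84, 0), (134, 176), (138, 4226), (142, 253), (170, 4999)]
drum [451.9  297.48] 69
flange8 (array([451.64, 297.2 ]), 64)
slot 38 13.248465419996103 43.673675000762664 28.461070210379383
slot 40 12.92467427416723 43.87181542247198 28.398244848319607
slot 42 12.776741305170772 44.146255077292295 28.461498191231534
slot 44 12.675315398830987 44.38320231844893 28.52925885863996
head flange (array([450.88, 296.13]), 65) 138.46134263389055
bar (array([451.9, 296.3]), array([64. , 47.9]), 29.3)
```

```bash
python3 -m crank '[[-1,1,-1,10,0],[-1,1,-1,22,0],[-1,1,-1,27,0],[-1,1,-1,32,0],[-1,1,-1,36,0],[-1,1,-1,40,0],[-1,1,-1,44,0],[-1,1,-1,44,0]]'
```

```text
time: 9.77
tool_pos: [0.4526, 0.298, 0.275]
tool_rot: [3.142, 0.001, 0.489]
contact_force: [-0.4, -0.3, -4.3]
opening: 0.0277
grip_force: 40.0
```

```bash
python3 -m crank '[[-1,0,0,4,0],[-1,0,0,8,0],[-1,0,0,11,0],[-1,0,0,14,0],[-1,0,0,16,0],[-1,0,0,17,0],[-1,0,0,17,0]]'
```

```text
time: 10.35
tool_pos: [0.4527, 0.2981, 0.2586]
tool_rot: [3.142, 0.0, 0.489]
contact_force: [0.2, 0.3, -3.5]
opening: 0.0278
grip_force: 40.0
```

```bash
python3 -m crank '[[-1,0,0,1,0],[-1,0,0,2,0],[-1,0,0,2,0],[-1,0,0,2,0]]'
```

```text
time: 10.68
tool_pos: [0.4527, 0.2981, 0.2581]
tool_rot: [3.141, -0.001, 0.489]
contact_force: [-2.8, -1.8, 8.0]
opening: 0.0279
grip_force: 40.0
```

On the ledge, pressing lightly at about 12 N. Twisting clockwise.

```bash
python3 -m crank '[[-1,0,0,0,0.06],[-1,0,0,0,0.12],[-1,0,0,0,0.18],[-1,0,0,0,0.24],[-1,0,0,0,0.3],[-1,0,0,0,0.36],[-1,0,0,0,0.42],[-1,0,0,0,0.48],[-1,0,0,0,0.54],[-1,0,0,0,0.54]]'
```

```text
time: 11.52
tool_pos: [0.4534, 0.2984, 0.2581]
tool_rot: [-3.14, -0.003, -0.054]
contact_force: [-0.7, 0.1, 6.6]
opening: 0.028
grip_force: 40.0
```

```bash
python3 -m crank '[[-1,0,0,1,0.03],[-1,0,0,1,0.06],[-1,0,0,1,0.09],[-1,0,0,1,0.12],[-1,0,0,1,0.15],[-1,0,0,1,0.15]]'; python3 -c "
from h import *
o=telemetry.observe();print(o['torque'],o['qpos'])"
```

```text
time: 12.02
tool_pos: [0.4534, 0.2985, 0.258]
tool_rot: [-3.139, -0.004, -0.201]
contact_force: [-1.2, -0.7, 12.4]
opening: 0.0279
grip_force: 40.0
[-0.1548662   0.39272713 -0.04770077] [ 4.41097408e-01  5.32709626e-01  1.66672356e+00 -1.97905241e-04
  9.37436559e-01  2.21254614e+00]
```

```bash
python3 -m crank '[[-1,0,0,0,0.03],[-1,0,0,0,0.06],[-1,0,0,0,0.09],[-1,0,0,0,0.12],[-1,0,0,0,0.15],[-1,0,0,0,0.15]]'; python3 -c "
from h import *
o=telemetry.observe();print(o['torque'])"
```

```text
time: 12.52
tool_pos: [0.4527, 0.2988, 0.2577]
tool_rot: [-3.139, -0.002, -0.35]
contact_force: [-4.6, -0.6, 12.4]
opening: 0.0276
grip_force: 40.0
[0.13320933 0.54171392 0.21154979]
```

```bash
python3 -m crank '[[-1,0,0,0,0.03],[-1,0,0,0,0.06],[-1,0,0,0,0.09],[-1,0,0,0,0.09]]'; python3 -c "
from h import *
o=telemetry.observe();print(o['torque'])"
```

```text
time: 12.85
tool_pos: [0.4526, 0.2981, 0.2566]
tool_rot: [-3.141, -0.001, -0.441]
contact_force: [-2.0, -4.0, 5.5]
opening: 0.0279
grip_force: 40.0
[-0.72386179  0.24417827 -0.14325915]
```

```bash
python3 -m crank '[[-1,0,0,1,0],[-1,0,0,2,0],[-1,0,0,3,0],[-1,0,0,3,0]]'; python3 -c "
from h import *
o=telemetry.observe();print(o['torque'])"
```

```text
time: 13.18
tool_pos: [0.4526, 0.2981, 0.255]
tool_rot: [-3.141, -0.001, -0.439]
contact_force: [-8.0, -3.7, 18.8]
opening: 0.0277
grip_force: 40.0
[-0.91475793  0.98707855 -0.25806646]
```

```bash
python3 -m crank '[[-1,0,0,0,0.02],[-1,0,0,0,0.04],[-1,0,0,0,0.04]]'; python3 -c "
from h import *
o=telemetry.observe();print(o['torque'])"
```

```text
time: 13.43
tool_pos: [0.4527, 0.2975, 0.2528]
tool_rot: [3.14, -0.001, -0.481]
contact_force: [-0.3, -5.1, 2.0]
opening: 0.0279
grip_force: 40.0
[-1.18502258  0.11378788 -0.4127107 ]
```

It is dropping: z is down 6 mm and the force is low. Following it down.

```bash
python3 -m crank '[[-1,0,0,2,0],[-1,0,0,4,0],[-1,0,0,6,0],[-1,0,0,6,0]]'; python3 -c "
from h import *
o=telemetry.observe();print(o['torque'])"
```

```text
time: 13.77
tool_pos: [0.4526, 0.2973, 0.2465]
tool_rot: [3.14, 0.0, -0.481]
contact_force: [-0.3, -5.5, 0.5]
opening: 0.0279
grip_force: 40.2
[-1.14013311  0.13746664 -0.77730381]
```

```bash
python3 -m crank '[[-1,0,0,2,0],[-1,0,0,4,0],[-1,0,0,5,0],[-1,0,0,5,0]]'; python3 -c "
from h import *
o=telemetry.observe();print(o['torque'])"
```

```text
time: 14.1
tool_pos: [0.4527, 0.2972, 0.2423]
tool_rot: [3.14, 0.0, -0.481]
contact_force: [-3.2, -7.1, 11.3]
opening: 0.0278
grip_force: 40.2
[-1.32707463  0.70190901 -0.78596172]
```

Bottomed at z 0.2423, which is 16 mm below the ledge level, so it is locked. Release, rise and check.

```bash
python3 -m crank '[[-1,0,0,-1,0],[0.3,0,0,-1,0],[0.3,0,0,-1,0],[0.3,0,0,-1,0],[0.3,0,0,-1,0],[0.3,0,0,-1,0],[0.3,0,0,-15,0],[0.3,0,0,-40,0],[0.3,0,0,-80,0],[0.3,0,0,-120,0],[0.3,-40,0,-140,0],[0.3,-40,0,-140,0]]'; python3 - <<'E'
from h import *
for n in("wrist","side","scene"):
    C=cal(n); p,d=vision.read_camera(n); W=cloud(d,C)*1000
    if n=="side": cv2.imwrite("pics/s6.png",cv2.resize(p[140:320,200:420,::-1],None,fx=3.2,fy=3.2,interpolation=cv2.INTER_CUBIC))
    m=(np.hypot(W[...,0]-452,W[...,1]-297)<45)&(abs(W[...,2]-94)<5); w=W[m]
    if m.sum()>30:
        A=np.c_[w[:,:2]-w[:,:2].mean(0),np.ones(len(w))]; print(n,"bar",m.sum(),rect(w[:,:2]/1000),np.median(w[:,2]),"tilt",np.linalg.lstsq(A,w[:,2],rcond=None)[0][:2])
    m=(np.hypot(W[...,0]-514,W[...,1]+160)<90)&(abs(W[...,2]-32)<5)&(p.min(2)>120); w=W[m]
    if m.sum()>30: print(n,"spacer",m.sum(),rect(w[:,:2]/1000),np.median(w[:,2]))
E
```

```text
time: 15.1
tool_pos: [0.415, 0.3183, 0.3865]
tool_rot: [-3.135, -0.002, -0.48]
contact_force: [0.5, 0.7, 0.5]
opening: 0.0598
grip_force: 0.0
wrist bar 2214 (array([452.1, 297.4]), array([63.6, 28.1]), -29.3) 94.14761374439885 tilt [-0.00347845 -0.00222567]
side bar 290 (array([450.9, 298.2]), array([66.7, 29.2]), -29.4) 93.7732072922742 tilt [-0.02019406 -0.05770528]
side spacer 224 (array([ 513.2, -158.6]), array([146. ,  63.1]), 4.1) 31.79238124819242
scene bar 235 (array([447.6, 299.4]), array([64.2, 28.3]), -29.8) 93.49932751868255 tilt [-0.01986381 -0.05327714]
scene spacer 452 (array([ 511.4, -158.7]), array([150.3,  65.3]), 5.3) 31.61430836379224
```

View pics/s6.png

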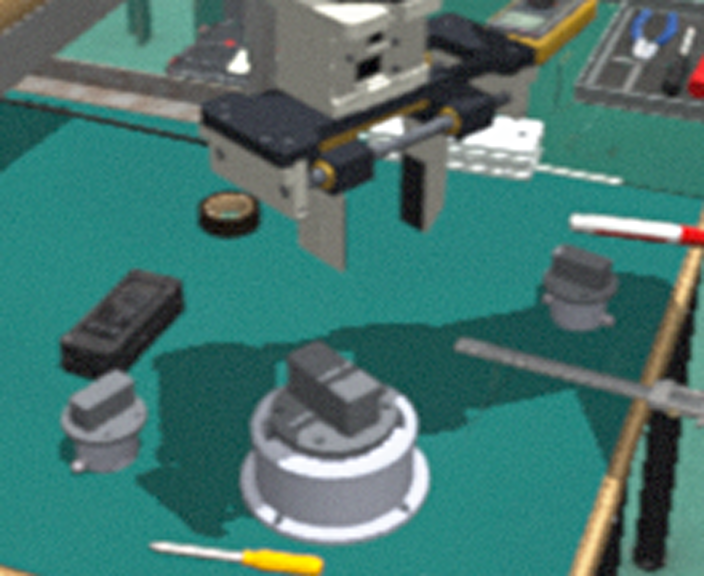

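The picture shows the head seated in the mount at (335,400). Its bar top is at 94.1 mm, so the underside is 8 mm up and level. The spacer is on the pile at (495,145), the gripper is clear, and the tape and adapter have not moved.

```bash
python3 -c "
from cell import ticket; print(ticket.hand_in())"
```

```text
the job is handed in; nothing more can be done
None
```

I handed the job in at about 15 s of robot time: the spacer lies square on the pile, the head is locked upright in the mount with its underside 8 mm up, and the gripper is clear; hand-in returned no verdict.

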